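Point out the specimen bottle and its tray place, then log it

ROBOT

A 7-joint arm with a two-finger parallel gripper is mounted at the origin on the work surface. World frame = base frame: x ahead of the robot, y to its left, z up, the work surface at z = 0. Lengths are in m, angles in rad, forces in N, time in s.
With the tool pointing down it reaches from about 0.425 to 0.8 m from the base axis. Payload 8.3 kg.
Tool frame: the origin (TCP) lies where the fingers leave the gripper's body, on its centre line; the fingertips stand 73 mm ahead of it and the grasp point (between the pads) lies 54 mm ahead of it; z points along the fingers, y is the line along which they close (so a half turn about z gives the same grasp; the last joint's range is limited). The gripper opens to 85 mm and grips with 20 to 120 N. Pads are 22 mm wide; open, the fingers measure 114 mm over their backs; the gripper's body (76 mm by 85 mm) begins 54 mm behind the grasp point. The pads swing forward as they close: fully open they stand 13 mm farther back than shut.
Start: joints at [1.13, 0.383, 0.016, 1.37, -0.006, 1.388, -0.046], TCP at [0.231, -0.581, 0.304] pointing down, gripper open.
Joint ranges: [-2.95, 2.95], [-0.25, 2.06], [-1.52, 1.56], [0.18, 2.33], [-1.44, 4.58], [0.02, 2.06], [-3.01, 3.01]. Speed limits (rad/s): [2.39, 2.39, 3.01, 3.01, 3.14, 3.14, 3.14].

INTERFACE

Orientations are given as a 3x3 rotation matrix whose columns are the frame's x, y, z axes.
In Python, from plant import manip, cams gives the robot as it stands.
- The arm moves only by the tool apply_moves, never from a script. Its argument "commands" is a list that holds one entry, the list of rows, each a list of 7 numbers: the turn, a rotation vector about the world's x, y, z in degrees, then the shift along the world's x, y, z in m, then the finger opening in m, from 0 to 0.0854. In form: [[[rx, ry, rz, x, y, z, gripper], ...]]. A call has 1 to 20 rows; each row is the pose to reach, as a shift and turn from the pose commanded when the call began; what a row does not reach only later rows make up. A row lasts 1/8 s, in which the tool goes at most 62.5 mm and 10.7 degrees, less where a joint would pass 70% of its speed; a pose out of reach is approached as far as the arm can. A call with a gripper value outside its range is refused whole. The fingers move at their own pace and stop on an object; the grip force is fixed at half the most. Time passes only in rows, so rows that repeat a pose let the fingers close. It gives the time, the measured TCP pose, the force, the opening and the grip force at its end, in the units of the state.
- manip.observe(): the state, without advancing time (a new reading comes with each control period).
- cams.snapshot(name): name is "scene" or "top"; returns the picture (400x640x3 uint8, red, green, blue); there is no depth.
- cams.calibration(name): a dict with "fx", "fy", "cx", "cy" (pixels), "dist" ([k1, k2, p1, p2, k3] as OpenCV has them; the pictures are not rectified), "world_to_cam" (4x4, takes a point from world to camera coordinates). Camera axes: x right, y down, z forward; pixel columns grow to the right and rows downward; lengths in m; the calibration is good to about 2 mm. A picture is of the moment at which its call begins. calibration takes no time and is no camera call.
- manip.job_done(): hands the job in; it is judged then, once.
Trained networks look in the newest picture that a camera, given by its name, has taken for a name from the list of things; names that differ only in an ending like _2 or _b are one class to them, and where a whole thing is asked for, a point or a joint stands for the part that bears it (a point fixed in the world has none). Each returns a list of dicts, best first, with "confidence" (0 to 1); they miss things now and then, are a little off and sometimes report something else, mostly with a low value. They report only what shows in the picture. A call takes as long as a camera call. They do not tell look-alikes from the thing itself.
- cams.look_for(query, camera): "centre" ([x, y, z] in m, in world coordinates, good to about 4 mm: the middle of the surface that is visible of it).
- cams.outline_of(query, camera): "region" (400x640 bool, what is visible of it).
- cams.spot_point(query, camera): "centre" ([x, y, z] in m, in world coordinates, good to about 4 mm: a listed point, or the origin of a listed thing).
The state is a dict: "clock": time; "joint_pos": joint angles; "dq": joint speeds; "effort": joint torques, N m; "ee_pos": TCP position; "tool_rot": TCP orientation; "ft_force": force on the tool from outside, world axes, zero at the start; "moment": the same for the moment, N m; "grip_width": finger opening in m; "grip_force": force on a finger pad.
Only numpy, scipy, OpenCV 4.12 (cv2) and the standard library are available. Lean on these libraries where they do the work, as an engineer would, in place of code of your own. Each camera call takes 0.05 s, during which the arm holds its last target. There are 200 camera calls.

TASK

Show the bench camera which bottle is to be sampled and where its culture dish will go: hold the fingertips about two to three centimetres straight above the middle of the square-bodied bottle's cap, without touching it, for two seconds, then in the same way above the middle of the one empty place of the dish tray for two seconds. Then record it by pressing the round button of the logging box fully down, let it come back up, and move clear. Do not point at the round bottles, touch no bottle, dish or tray, leave the other things where they are and the logging box's knob unturned.

Things in the scene. Friction and masses are not known exactly. Their poses are not given: they have to be found in the camera images.
- square_bottle_cap (a point): Centre of the top face of the square bottle's white cap, z up. The bottle is amber glass with a square body 62 x 62 mm and 76 mm high, flat shoulder, and a round white cap 42 mm across, 18 mm high; 100 mm tall overall, stands loose on the bench, and is the only square one of three amber bottles. The bottles' positions are exchanged from run to run.
- round_bottle_a_cap (a point): Centre of the top face of the cap of a round amber bottle: body 62 mm across and 51 mm high, the same white cap 42 mm across, 75 mm tall overall; loose. Not to be pointed at.
- round_bottle_b_cap (a point): The same point of the second round amber bottle, identical to the first. Not to be pointed at.
- tray: Dish tray, fixed aluminium plate 160 x 160 mm, 12 mm thick, with four round recesses 60 mm wide and 6 mm deep in a two by two pattern, 74 mm apart, three of them holding a culture dish. Origin at the centre of its underside, z up; x and y along the edges.
- free_place (a point): Centre of the one empty recess of the tray, at the height of the tray's top face (12 mm above the bench), z up. The recess shows a dark floor. Which recess is empty changes from run to run. The dishes beside it stand 8 mm above the tray's top face.
- dish_a: Closed culture dish, 57 mm across and 14 mm high, loose in a recess of the tray; origin at the centre of its underside.
- dish_b: Closed culture dish, 57 mm across and 14 mm high, loose in a recess of the tray; origin at the centre of its underside.
- dish_c: Closed culture dish, 57 mm across and 14 mm high, loose in a recess of the tray; origin at the centre of its underside.
- log_button_top (a point): Centre of the top face of the round white push button, 30 mm across, on the logging box; z up, moves down with the button. The logging box is a fixed grey box 100 x 170 mm, 40 mm high; the button stands on it in a black housing 45 mm to one side of the middle, with a small white knob 90 mm from the button on the same box.
- log_button (a joint): Travel of the button in m: 0 up, 0.006 fully down; it springs back. Fully down takes about 5 N, straight downward.
- dim_knob_end (a point): A point on the small white bar-grip knob (32 mm across) of the logging box, 14 mm from its axis, which is 90 mm from the button. It moves as the knob turns. Leave it alone.
- beaker: Open glass beaker 60 mm across, 70 mm high, loose on the bench; origin at the centre of its underside. Not part of the work.
- slide_box: Closed grey slide box 85 x 60 x 28 mm, loose; origin at the centre of its underside. Not part of the work.
- counter_unit: Small steel hand tally counter 60 x 45 x 30 mm with an 8 mm stud on top, loose; origin at the centre of its underside. Not part of the work.
- square_bottle: The square bottle itself; origin at the centre of its underside, z up, x and y along its sides, 100 mm below its cap point.
- round_bottle_a: A round bottle itself; origin at the centre of its underside, 75 mm below its cap point.
- round_bottle_b: A round bottle itself; origin at the centre of its underside, 75 mm below its cap point.
Not all that is in view belongs to the job. What is shaped like the slide_box but pink is not meant. Leave any black look-alike of the dish_c alone.

How it is judged:
By the outcome, as a careful person would: the job done as asked, in the order asked, and still so for the second after the job is handed in, with the robot touching nothing.
It also fails if it takes over 51 s, if anything falls off the work surface, if the arm or the gripper's body presses on something with over 40 N, if the wrist force passes 120 N, or if a joint passes its speed limit or range.

## Working session

There is one attempt and no reset: what is moved stays moved. The work goes in short steps, Python scripts to look and compute and a tool call to move; the robot and the scene stay as the last step left them, time stands still between calls to the robot, and variables do not carry over. Pictures are saved under pics/ and viewed, at most 10 in all, crops included, and the job is handed in when it is done.

Besides the shell and the picture viewer there is one more tool, called after "Request:" as name([rows], argument=value, ...), one row to a line, values as JSON. apply_moves: Moves the arm, as the interface text tells. Its arguments: {"type":"object","properties":{"commands":{"type":"array","items":{"type":"array","items":{"type":"array","items":{"type":"number"}}}}},"required":["commands"]}

```bash
mkdir -p pics; python3 - <<'E'
from plant import manip, cams
import cv2, numpy as np
s=manip.observe(); print(s['clock'],s['ee_pos'],np.round(s['tool_rot'],3),s['grip_width'])
for c in("top","scene"):
    cv2.imwrite(f"pics/{c}0.png",cams.snapshot(c)[:,:,::-1])
    for q in("square_bottle_cap","round_bottle_a_cap","free_place","tray","log_button_top","dim_knob_end"):
        print(c,q,[(np.round(d['centre'],3).tolist(),round(d['confidence'],2)) for d in cams.spot_point(q,c)][:3])
E
```

```text
0.0 [ 0.23044742 -0.58058806  0.30285947] [[ 0.929  0.369 -0.001]
 [ 0.369 -0.929  0.002]
 [-0.    -0.002 -1.   ]] 0.08543853001194424
top square_bottle_cap [([0.594, 0.261, 0.102], 0.7)]
top round_bottle_a_cap [([0.456, 0.381, 0.077], 0.89)]
top free_place [([0.477, -0.096, 0.012], 0.86)]
top tray [([0.521, -0.059, -0.007], 0.89), ([0.747, -0.227, -0.001], 0.67)]
top log_button_top [([0.52, -0.254, 0.062], 0.64)]
top dim_knob_end [([0.517, -0.358, 0.053], 0.53)]
scene square_bottle_cap [([0.592, 0.265, 0.1], 0.87)]
scene round_bottle_a_cap [([0.461, 0.382, 0.075], 0.92), ([0.521, -0.255, 0.061], 0.38)]
scene free_place [([0.478, -0.09, 0.009], 0.48), ([0.459, 0.381, 0.001], 0.24)]
scene tray [([0.518, -0.057, -0.003], 0.95)]
scene log_button_top [([0.522, -0.255, 0.062], 0.46)]
scene dim_knob_end [([0.517, -0.359, 0.056], 0.64), ([0.78, 0.044, 0.001], 0.55)]
```

View pics/top0.png

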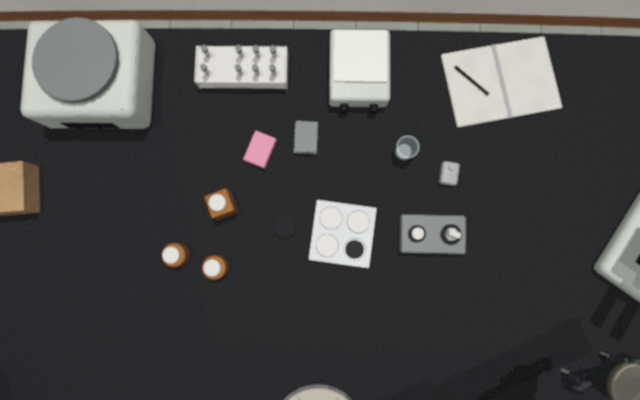

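View pics/scene0.png

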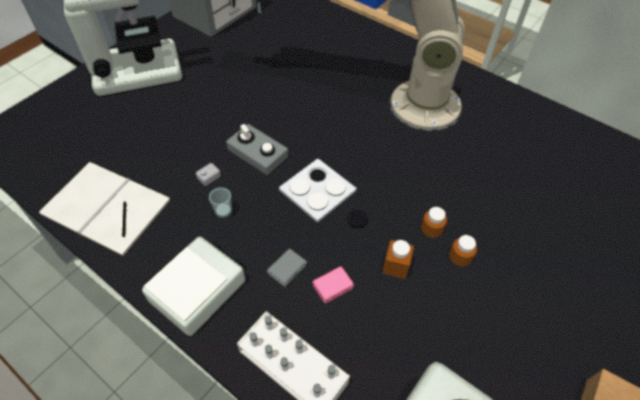

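The top view shows the square bottle at (220,203) and the round bottles at (174,255) and (214,267). The empty recess is at (354,249), the button at (417,233) and the knob at (452,234). The scene view agrees: the square bottle is at (398,258) and the empty recess at (318,175). The black disc lying on the bench is a look-alike, so I'll leave it alone. I'm moving high toward the square bottle with the fingers shut.

Request:
apply_moves([
  [[0, 0, 0, 0.2, 0.2, 0, 0], [0, 0, 0, 0.2, 0.2, 0, 0], [0, 0, 0, 0.2, 0.2, 0, 0], [0, 0, 0, 0.2, 0.2, 0, 0], [0, 0, 0, 0.2, 0.2, 0, 0], [0, 0, 0, 0.32, 0.4, 0, 0], [0, 0, 0, 0.32, 0.4, 0, 0], [0, 0, 0, 0.32, 0.4, 0, 0], [0, 0, 0, 0.32, 0.4, 0, 0], [0, 0, 0, 0.363, 0.844, 0, 0], [0, 0, 0, 0.363, 0.844, 0, 0], [0, 0, 0, 0.363, 0.844, 0, 0], [0, 0, 0, 0.363, 0.844, 0, 0], [0, 0, 0, 0.363, 0.844, 0, 0], [0, 0, 0, 0.363, 0.844, 0, 0], [0, 0, 0, 0.363, 0.844, 0, 0], [0, 0, 0, 0.363, 0.844, 0, 0], [0, 0, 0, 0.363, 0.844, 0, 0], [0, 0, 0, 0.363, 0.844, 0, 0], [0, 0, 0, 0.363, 0.844, 0, 0]],
])

```text
clock: 3.2
ee_pos: [0.5943, 0.261, 0.3041]
tool_rot: [[0.931, 0.366, 0.001], [0.366, -0.931, -0.001], [0.0, 0.001, -1.0]]
ft_force: [1.4, 0.6, -0.0]
grip_width: 0.0003
grip_force: 0.0
```

```bash
cat > h.py <<'E'
from plant import manip, cams
import cv2, numpy as np
def proj(P,c):
    k=cams.calibration(c); T=np.array(k['world_to_cam'])
    K=np.array([[k['fx'],0,k['cx']],[0,k['fy'],k['cy']],[0,0,1]])
    return cv2.projectPoints(np.array(P,float).reshape(-1,3),cv2.Rodrigues(T[:3,:3])[0],T[:3,3],K,np.array(k['dist']))[0].reshape(-1,2)
def crop(img,u,h,s=6):
    u=np.round(u).astype(int); x0,y0=max(u[0]-h,0),max(u[1]-h,0)
    return cv2.resize(img[y0:y0+2*h,x0:x0+2*h],(300,300),interpolation=cv2.INTER_CUBIC),np.array([x0,y0]),300/(2*h)
E
python3 - <<'E'
from h import *
s=manip.observe(); p=s['ee_pos']; z=s['tool_rot'][:,2] if hasattr(s['tool_rot'],'shape') else np.array(s['tool_rot'])[:,2]
img=cams.snapshot("scene")[:,:,::-1].copy(); t=np.array(cv2.imread("pics/top0.png"))
out=[]
def tile(im,c,P,h):
    U=proj(P,c); a,o,k=crop(im,U[0],h)
    for i,u in enumerate(U):
        cv2.drawMarker(a,tuple(int(v) for v in (u-o+.5)*k),[(0,0,255),(0,255,0),(255,0,0)][i],cv2.MARKER_CROSS,16,1)
    return a
sq,fr,bt=[.593,.263,.1],[.4775,-.093,.012],[.521,-.2545,.062]
s0=cv2.imread("pics/scene0.png")
r1=np.hstack([tile(t,"top",[sq],20),tile(t,"top",[[*fr[:2],.006]],20)])
r1=np.hstack([tile(t,"top",[sq],20),tile(s0,"scene",[[*fr[:2],.006]],20)])
r2=np.hstack([tile(img,"scene",[p+.073*z,p+.086*z],40),tile(s0,"scene",[bt],20)])
r3=np.vstack([tile(t,"top",[[*fr[:2],.006]],20),tile(t,"top",[bt],20)])
cv2.imwrite("pics/c1.png",cv2.resize(np.hstack([np.vstack([r1,r2]),r3]),(800,534)))
E
```

```text
(no output)
```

View pics/c1.png

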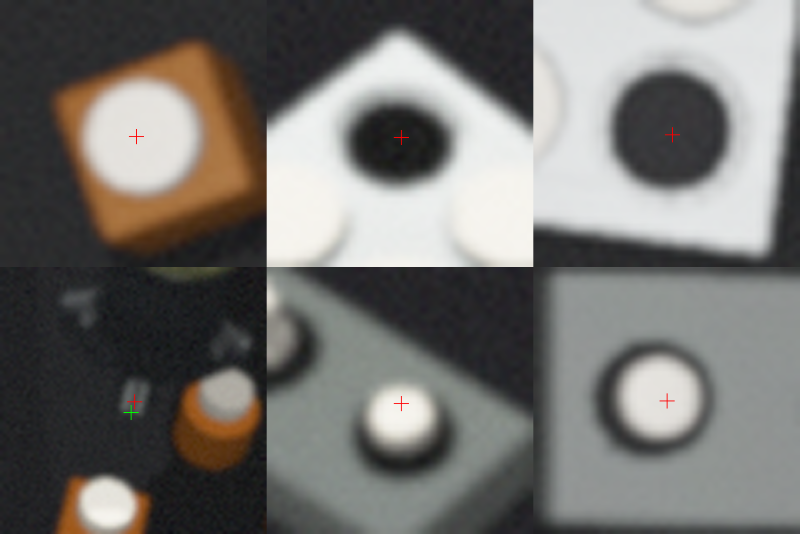

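The crosses sit within about 3 mm of the cap, recess and button. The bottom-left tile shows the shut fingertips between the 73 mm and 86 mm marks, so I'll zoom in once to settle the tip length.

```bash
python3 - <<'E'
from h import *
s=manip.observe(); p=np.array(s['ee_pos']); z=np.array(s['tool_rot'])[:,2]
im=np.mean([cams.snapshot("scene").astype(float) for _ in range(6)],0)
L=np.arange(.03,.12,.004); U=proj(p+L[:,None]*z,"scene")
g=im.mean(2).astype(np.float32)
v=cv2.remap(g,U[:,:1].astype(np.float32),U[:,1:].astype(np.float32),cv2.INTER_LINEAR).ravel()
vl=cv2.remap(g,U[:,:1].astype(np.float32)+2,U[:,1:].astype(np.float32),cv2.INTER_LINEAR).ravel()
vr=cv2.remap(g,U[:,:1].astype(np.float32)-2,U[:,1:].astype(np.float32),cv2.INTER_LINEAR).ravel()
for a in zip(L*1000,v,vl,vr): print(np.round(a,0))
u=U[10].round().astype(int); c=np.clip(im[u[1]-20:u[1]+20,u[0]-20:u[0]+20,::-1]*2,0,255).astype(np.uint8)
c=cv2.resize(c,(600,600),interpolation=cv2.INTER_CUBIC)
for l,col in((.073,(0,0,255)),(.086,(0,255,0))):
    q=(proj(p+l*z,"scene")[0]-u+20.5)*15; cv2.line(c,(int(q[0])-60,int(q[1])),(int(q[0])+60,int(q[1])),col,1)
cv2.imwrite("pics/c2.png",c)
E
```

```text
[30. 26. 29. 27.]
[34. 26. 27. 27.]
[38. 27. 28. 29.]
[42. 29. 29. 35.]
[46. 40. 37. 51.]
[50. 58. 51. 68.]
[54. 71. 70. 82.]
[58. 73. 82. 92.]
[62. 75. 84. 94.]
[66. 80. 83. 93.]
[70. 80. 86. 93.]
[74. 81. 90. 95.]
[78. 82. 91. 90.]
[82. 79. 89. 82.]
[86. 66. 81. 64.]
[90. 50. 62. 46.]
[94. 40. 46. 39.]
[98. 38. 40. 38.]
[102.  37.  39.  40.]
[106.  38.  39.  38.]
[110.  39.  40.  37.]
[114.  40.  39.  37.]
[118.  40.  39.  38.]
```

View pics/c2.png

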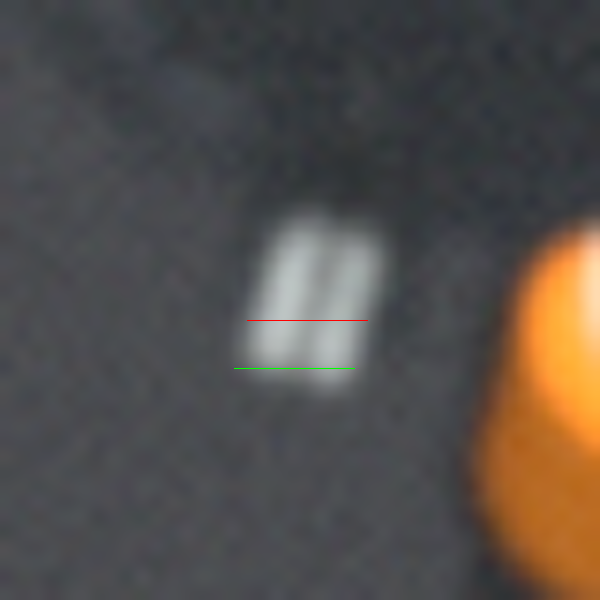

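Averaged over six frames, the shut tips end about 86–88 mm ahead of the TCP, so 73 mm is the open length. I'm lowering so the shut tips stand about 2 cm over the square cap, then holding.

Request:
apply_moves([
  [[0, 0, 0, 0, -0.001, -0.05, 0], [0, 0, 0, 0, -0.001, -0.085, 0], [0, 0, 0, 0, -0.001, -0.099, 0], [0, 0, 0, 0, -0.001, -0.099, 0], [0, 0, 0, 0, -0.001, -0.099, 0], [0, 0, 0, 0, -0.001, -0.099, 0], [0, 0, 0, 0, -0.001, -0.099, 0], [0, 0, 0, 0, -0.001, -0.099, 0], [0, 0, 0, 0, -0.001, -0.099, 0], [0, 0, 0, 0, -0.001, -0.099, 0], [0, 0, 0, 0, -0.001, -0.099, 0], [0, 0, 0, 0, -0.001, -0.099, 0], [0, 0, 0, 0, -0.001, -0.099, 0], [0, 0, 0, 0, -0.001, -0.099, 0], [0, 0, 0, 0, -0.001, -0.099, 0], [0, 0, 0, 0, -0.001, -0.099, 0], [0, 0, 0, 0, -0.001, -0.099, 0], [0, 0, 0, 0, -0.001, -0.099, 0], [0, 0, 0, 0, -0.001, -0.099, 0], [0, 0, 0, 0, -0.001, -0.099, 0]],
])

```text
clock: 6.05
ee_pos: [0.5936, 0.2621, 0.2049]
tool_rot: [[0.929, 0.369, 0.0], [0.369, -0.929, 0.0], [0.0, -0.0, -1.0]]
ft_force: [-0.2, 0.4, 0.4]
grip_width: 0.0002
grip_force: 0.0
```

```bash
python3 - <<'E'
from h import *
im=cams.snapshot("scene")[:,:,::-1]; u=proj([.593,.262,.11],"scene")[0].round().astype(int)
cv2.imwrite("pics/c3.png",cv2.resize(im[u[1]-30:u[1]+30,u[0]-30:u[0]+30],(540,540),interpolation=cv2.INTER_CUBIC))
s=manip.observe(); print(s['clock'],s['ee_pos'])
E
```

```text
6.1 [0.59358517 0.26209459 0.20487804]
```

View pics/c3.png

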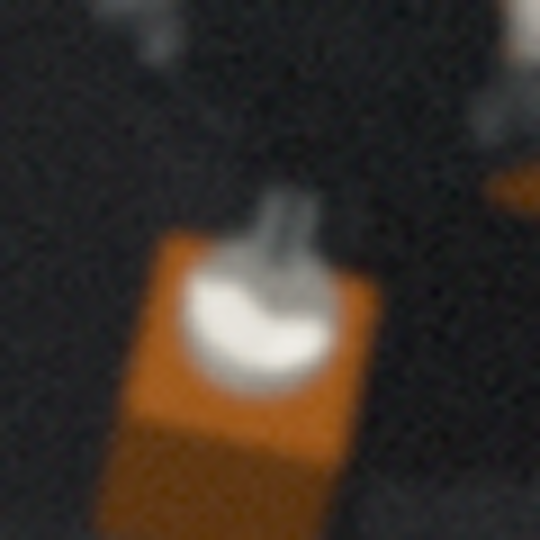

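The crop shows the shut tips, at about (285,270), just above the middle of the square bottle's cap, with a gap. I'll hold a little longer, then rise and go over the empty recess.

Request:
apply_moves([
  [[0, 0, 0, 0, 0, 0, 0], [0, 0, 0, 0, 0, 0, 0], [0, 0, 0, 0, 0, 0, 0], [0, 0, 0, 0, 0, 0.05, 0], [0, 0, 0, 0, 0, 0.08, 0], [0, 0, 0, -0.116, -0.355, 0.05, 0], [0, 0, 0, -0.116, -0.355, 0.05, 0], [0, 0, 0, -0.116, -0.355, 0.05, 0], [0, 0, 0, -0.116, -0.355, 0.05, 0], [0, 0, 0, -0.116, -0.355, 0.05, 0], [0, 0, 0, -0.116, -0.355, 0.05, 0], [0, 0, 0, -0.116, -0.355, 0.05, 0], [0, 0, 0, -0.116, -0.355, 0.05, 0], [0, 0, 0, -0.116, -0.355, 0.05, 0], [0, 0, 0, -0.116, -0.355, 0.05, 0], [0, 0, 0, -0.116, -0.355, 0, 0], [0, 0, 0, -0.116, -0.355, 0, 0]],
])

```text
clock: 8.22
ee_pos: [0.4756, -0.0919, 0.202]
tool_rot: [[0.929, 0.37, -0.007], [0.37, -0.929, 0.002], [-0.006, -0.004, -1.0]]
ft_force: [0.0, 0.7, 0.8]
grip_width: -0.0004
grip_force: 0.0
```

Request:
apply_moves([
  [[0, 0, 0, 0, 0, -0.045, 0], [0, 0, 0, 0, 0, -0.075, 0], [0, 0, 0, 0, 0, -0.088, 0], [0, 0, 0, 0, 0, -0.088, 0], [0, 0, 0, 0, 0, -0.088, 0], [0, 0, 0, 0, 0, -0.088, 0], [0, 0, 0, 0, 0, -0.088, 0], [0, 0, 0, 0, 0, -0.088, 0], [0, 0, 0, 0, 0, -0.088, 0], [0, 0, 0, 0, 0, -0.088, 0], [0, 0, 0, 0, 0, -0.088, 0], [0, 0, 0, 0, 0, -0.088, 0], [0, 0, 0, 0, 0, -0.088, 0], [0, 0, 0, 0, 0, -0.088, 0], [0, 0, 0, 0, 0, -0.088, 0], [0, 0, 0, 0, 0, -0.088, 0], [0, 0, 0, 0, 0, -0.088, 0], [0, 0, 0, 0, 0, -0.088, 0], [0, 0, 0, 0, 0, -0.088, 0], [0, 0, 0, 0, 0, -0.088, 0]],
])

```text
clock: 10.72
ee_pos: [0.4776, -0.0929, 0.1169]
tool_rot: [[0.929, 0.369, 0.0], [0.369, -0.929, 0.0], [0.0, -0.0, -1.0]]
ft_force: [0.4, -0.3, 0.8]
grip_width: -0.0004
grip_force: 0.0
```

```bash
python3 - <<'E'
from h import *
im=cams.snapshot("scene")[:,:,::-1]; u=proj([.477,-.093,.03],"scene")[0].round().astype(int)
cv2.imwrite("pics/c4.png",cv2.resize(im[u[1]-40:u[1]+40,u[0]-60:u[0]+60],(750,500),interpolation=cv2.INTER_CUBIC))
s=manip.observe(); print(s['clock'],s['ee_pos'],s['joint_pos'])
E
```

```text
10.775 [ 0.47757825 -0.09289168  0.11687414] [ 0.39258924  0.29366993 -0.3039952   1.95364302  0.10988959  0.90994929
 -1.1596809 ]
```

View pics/c4.png

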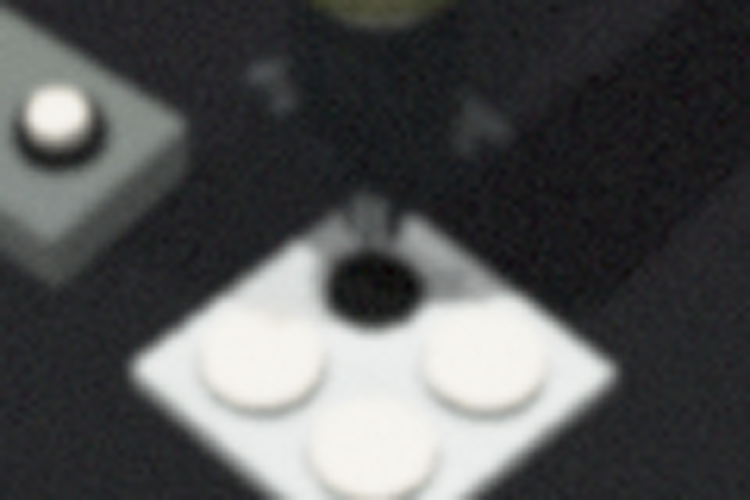

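The tips, at about (370,215), stand over the dark recess and nothing is touched. I'll hold briefly, then rise and go above the button.

Request:
apply_moves([
  [[0, 0, 0, 0, 0, 0, 0], [0, 0, 0, 0, 0, 0, 0], [0, 0, 0, 0, 0, 0, 0], [0, 0, 0, 0, 0, 0.05, 0], [0, 0, 0, 0, 0, 0.09, 0], [0, 0, 0, 0, 0, 0.09, 0], [0, 0, 0, 0.046, -0.159, 0.09, 0], [0, 0, 0, 0.046, -0.159, 0.09, 0], [0, 0, 0, 0.046, -0.159, 0.09, 0], [0, 0, 0, 0.046, -0.159, 0.09, 0], [0, 0, 0, 0.046, -0.159, 0.09, 0], [0, 0, 0, 0.046, -0.159, 0.05, 0], [0, 0, 0, 0.046, -0.159, 0.05, 0], [0, 0, 0, 0.046, -0.159, 0.05, 0]],
])

```text
clock: 12.52
ee_pos: [0.524, -0.251, 0.1679]
tool_rot: [[0.929, 0.37, 0.001], [0.37, -0.929, 0.0], [0.001, 0.0, -1.0]]
ft_force: [1.0, -0.3, 0.3]
grip_width: -0.0003
grip_force: 0.0
```

```bash
python3 - <<'E'
from h import *
im=cams.snapshot("scene")[:,:,::-1]; u=proj([.523,-.252,.07],"scene")[0].round().astype(int)
cv2.imwrite("pics/c5.png",cv2.resize(im[u[1]-30:u[1]+30,u[0]-30:u[0]+30],(540,540),interpolation=cv2.INTER_CUBIC))
s=manip.observe(); print(s['clock'],s['ee_pos'],s['ft_force'])
E
```

```text
12.575 [ 0.52428778 -0.25141464  0.16837809] [-0.32518231  0.4079224  -0.44844982]
```

View pics/c5.png

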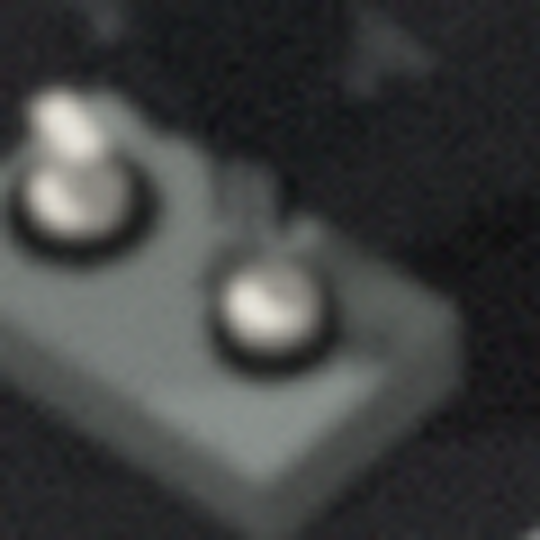

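```bash
python3 - <<'E'
from h import *
from scipy.optimize import fsolve
for c,b in(("top",[.521,-.2545,.062]),("scene",[.521,-.2545,.062]),("top",[.593,.262,.1])):
    g=cv2.imread(f"pics/{c}0.png",0).astype(float); u=proj(b,c)[0].round().astype(int)
    w=g[u[1]-9:u[1]+10,u[0]-9:u[0]+10]; m=(w>185); y,x=np.nonzero(m); q=np.array([x.mean()+u[0]-9,y.mean()+u[1]-9])
    print(c,q,m.sum(),fsolve(lambda a:proj([*a,b[2]],c)[0]-q,b[:2]))
u=proj([.523,-.252,.07],"scene")[0].round()
for P in([.524,-.2515,.082],[.524,-.2515,.061],[.521,-.2545,.061]): print((proj(P,"scene")[0]-u+30.5)*9)
E
```

```text
top [417.5483871  232.96774194] 93 [ 0.52238418 -0.25195587]
scene [266.59322034 146.33898305] 59 [ 0.52538462 -0.25123503]
top [216.68932039 201.86407767] 206 [0.59326146 0.26123671]
[268.78056051 251.47813748]
[273.21593431 294.82862201]
[272.4644918  285.49901019]
```

Both views put the button at about (0.523, -0.252), where the tool now is. I'm lowering in small steps and watching the force.

Request:
apply_moves([
  [[0, 0, 0, 0, 0, -0.01, 0], [0, 0, 0, 0, 0, -0.016, 0], [0, 0, 0, 0, 0, -0.019, 0], [0, 0, 0, 0, 0, -0.021, 0], [0, 0, 0, 0, 0, -0.023, 0], [0, 0, 0, 0, 0, -0.023, 0], [0, 0, 0, 0, 0, -0.023, 0]],
])

```text
clock: 13.45
ee_pos: [0.5236, -0.2519, 0.144]
tool_rot: [[0.929, 0.369, 0.0], [0.369, -0.929, 0.0], [0.0, 0.0, -1.0]]
ft_force: [-0.8, 0.3, -0.5]
grip_width: 0.0001
grip_force: 0.0
```

Request:
apply_moves([
  [[0, 0, 0, 0, 0, -0.002, 0], [0, 0, 0, 0, 0, -0.004, 0], [0, 0, 0, 0, 0, -0.004, 0], [0, 0, 0, 0, 0, -0.004, 0]],
])

```text
clock: 13.95
ee_pos: [0.5236, -0.2519, 0.1398]
tool_rot: [[0.929, 0.369, -0.0], [0.369, -0.929, 0.0], [-0.0, -0.0, -1.0]]
ft_force: [-0.0, 0.9, -0.2]
grip_width: 0.0002
grip_force: 0.0
```

Request:
apply_moves([
  [[0, 0, 0, 0, 0, -0.002, 0], [0, 0, 0, 0, 0, -0.004, 0], [0, 0, 0, 0, 0, -0.004, 0], [0, 0, 0, 0, 0, -0.004, 0]],
])

```text
clock: 14.45
ee_pos: [0.5236, -0.2519, 0.1359]
tool_rot: [[0.929, 0.369, -0.0], [0.369, -0.929, 0.0], [0.0, -0.0, -1.0]]
ft_force: [0.4, 0.5, 0.0]
grip_width: 0.0001
grip_force: 0.0
```

Request:
apply_moves([
  [[0, 0, 0, 0, 0, -0.001, 0], [0, 0, 0, 0, 0, -0.002, 0], [0, 0, 0, 0, 0, -0.002, 0], [0, 0, 0, 0, 0, -0.002, 0]],
])

```text
clock: 14.95
ee_pos: [0.5237, -0.2519, 0.1341]
tool_rot: [[0.929, 0.369, 0.0], [0.369, -0.929, -0.0], [0.0, 0.0, -1.0]]
ft_force: [0.1, -0.8, 2.2]
grip_width: -0.0002
grip_force: 0.9
```

```bash
python3 - <<'E'
from h import *
s=manip.observe(); print(s['clock'],s['ee_pos'],s['ft_force'])
im=np.mean([cams.snapshot("scene").astype(float) for _ in range(4)],0)[:,:,::-1]; u=proj([.523,-.252,.07],"scene")[0].round().astype(int)
a=im[u[1]-20:u[1]+20,u[0]-20:u[0]+20]; a=np.clip(a*1.4,0,255).astype(np.uint8)
cv2.imwrite("pics/c6.png",cv2.resize(a,(560,560),interpolation=cv2.INTER_CUBIC))
E
```

```text
14.95 [ 0.52368817 -0.25191911  0.13405722] [ 0.05151895 -0.80944936  2.23089807]
```

View pics/c6.png

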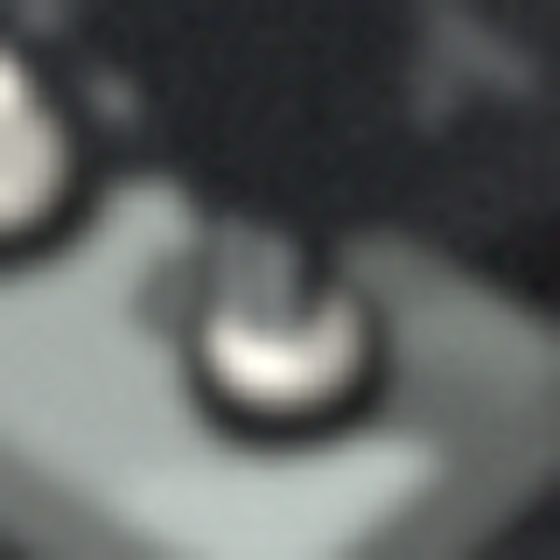

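The first contact came at TCP z ≈ 0.135 with only about 2 N, so the shut tips are 73 mm ahead and not 86. The two holds were therefore about 3.2 cm up. The button has not been pressed fully, so I'll lift off and repeat both pointings at the proper 2.5 cm before logging.

Request:
apply_moves([
  [[0, 0, 0, 0, 0, 0.05, 0], [0, 0, 0, 0, 0, 0.11, 0], [0, 0, 0, 0, 0, 0.126, 0], [0, 0, 0, 0.07, 0.514, 0.126, 0], [0, 0, 0, 0.07, 0.514, 0.126, 0], [0, 0, 0, 0.07, 0.514, 0.126, 0], [0, 0, 0, 0.07, 0.514, 0.126, 0], [0, 0, 0, 0.07, 0.514, 0.126, 0], [0, 0, 0, 0.07, 0.514, 0.126, 0], [0, 0, 0, 0.07, 0.514, 0.126, 0], [0, 0, 0, 0.07, 0.514, 0.126, 0], [0, 0, 0, 0.07, 0.514, 0.126, 0], [0, 0, 0, 0.07, 0.514, 0.126, 0], [0, 0, 0, 0.07, 0.514, 0.126, 0], [0, 0, 0, 0.07, 0.514, 0.126, 0], [0, 0, 0, 0.07, 0.514, 0.126, 0]],
])

```text
clock: 17.15
ee_pos: [0.594, 0.2606, 0.2601]
tool_rot: [[0.93, 0.367, 0.001], [0.367, -0.93, -0.0], [0.0, 0.001, -1.0]]
ft_force: [-0.6, 0.4, 0.6]
grip_width: 0.0001
grip_force: 0.0
```

Request:
apply_moves([
  [[0, 0, 0, 0, 0, -0.035, 0], [0, 0, 0, 0, 0, -0.055, 0], [0, 0, 0, 0, 0, -0.062, 0], [0, 0, 0, 0, 0, -0.062, 0], [0, 0, 0, 0, 0, -0.062, 0], [0, 0, 0, 0, 0, -0.062, 0], [0, 0, 0, 0, 0, -0.062, 0], [0, 0, 0, 0, 0, -0.062, 0], [0, 0, 0, 0, 0, -0.062, 0], [0, 0, 0, 0, 0, -0.062, 0], [0, 0, 0, 0, 0, -0.062, 0], [0, 0, 0, 0, 0, -0.062, 0], [0, 0, 0, 0, 0, -0.062, 0], [0, 0, 0, 0, 0, -0.062, 0], [0, 0, 0, 0, 0, -0.062, 0], [0, 0, 0, 0, 0, -0.062, 0], [0, 0, 0, 0, 0, -0.062, 0], [0, 0, 0, 0, 0, -0.062, 0], [0, 0, 0, 0, 0, -0.062, 0], [0, 0, 0, 0, 0, -0.062, 0]],
])

```text
clock: 19.65
ee_pos: [0.5936, 0.2621, 0.1979]
tool_rot: [[0.929, 0.369, 0.0], [0.369, -0.929, 0.0], [0.0, -0.0, -1.0]]
ft_force: [0.6, 0.4, 0.6]
grip_width: -0.0004
grip_force: 0.0
```

Request:
apply_moves([
  [[0, 0, 0, 0, 0, 0, 0], [0, 0, 0, 0, 0, 0, 0], [0, 0, 0, 0, 0, 0, 0], [0, 0, 0, 0, 0, 0.05, 0], [0, 0, 0, 0, 0, 0.08, 0], [0, 0, 0, -0.116, -0.355, 0.05, 0], [0, 0, 0, -0.116, -0.355, 0.05, 0], [0, 0, 0, -0.116, -0.355, 0.05, 0], [0, 0, 0, -0.116, -0.355, 0.05, 0], [0, 0, 0, -0.116, -0.355, 0.05, 0], [0, 0, 0, -0.116, -0.355, 0.05, 0], [0, 0, 0, -0.116, -0.355, 0.05, 0], [0, 0, 0, -0.116, -0.355, 0.05, 0], [0, 0, 0, -0.116, -0.355, 0.05, 0], [0, 0, 0, -0.116, -0.355, 0.05, 0], [0, 0, 0, -0.116, -0.355, 0, 0], [0, 0, 0, -0.116, -0.355, 0, 0]],
])

```text
clock: 21.78
ee_pos: [0.4756, -0.0919, 0.195]
tool_rot: [[0.929, 0.37, -0.007], [0.37, -0.929, 0.002], [-0.006, -0.004, -1.0]]
ft_force: [-0.7, 0.3, 0.3]
grip_width: 0.0001
grip_force: 0.0
```

Request:
apply_moves([
  [[0, 0, 0, 0, 0, -0.045, 0], [0, 0, 0, 0, 0, -0.075, 0], [0, 0, 0, 0, 0, -0.088, 0], [0, 0, 0, 0, 0, -0.088, 0], [0, 0, 0, 0, 0, -0.088, 0], [0, 0, 0, 0, 0, -0.088, 0], [0, 0, 0, 0, 0, -0.088, 0], [0, 0, 0, 0, 0, -0.088, 0], [0, 0, 0, 0, 0, -0.088, 0], [0, 0, 0, 0, 0, -0.088, 0], [0, 0, 0, 0, 0, -0.088, 0], [0, 0, 0, 0, 0, -0.088, 0], [0, 0, 0, 0, 0, -0.088, 0], [0, 0, 0, 0, 0, -0.088, 0], [0, 0, 0, 0, 0, -0.088, 0], [0, 0, 0, 0, 0, -0.088, 0], [0, 0, 0, 0, 0, -0.088, 0], [0, 0, 0, 0, 0, -0.088, 0], [0, 0, 0, 0, 0, -0.088, 0], [0, 0, 0, 0, 0, -0.088, 0]],
])

```text
clock: 24.28
ee_pos: [0.4776, -0.0929, 0.1099]
tool_rot: [[0.929, 0.369, 0.0], [0.369, -0.929, 0.0], [0.0, -0.0, -1.0]]
ft_force: [0.3, 0.3, -0.7]
grip_width: 0.0002
grip_force: 0.0
```

Request:
apply_moves([
  [[0, 0, 0, 0, 0, 0, 0], [0, 0, 0, 0, 0, 0, 0], [0, 0, 0, 0, 0, 0, 0], [0, 0, 0, 0, 0, 0.05, 0], [0, 0, 0, 0, 0, 0.09, 0], [0, 0, 0, 0, 0, 0.09, 0], [0, 0, 0, 0.046, -0.159, 0.09, 0], [0, 0, 0, 0.046, -0.159, 0.09, 0], [0, 0, 0, 0.046, -0.159, 0.09, 0], [0, 0, 0, 0.046, -0.159, 0.09, 0], [0, 0, 0, 0.046, -0.159, 0.09, 0], [0, 0, 0, 0.046, -0.159, 0.04, 0], [0, 0, 0, 0.046, -0.159, 0.04, 0], [0, 0, 0, 0.046, -0.159, 0.04, 0]],
])

```text
clock: 26.02
ee_pos: [0.524, -0.251, 0.1511]
tool_rot: [[0.929, 0.37, 0.001], [0.37, -0.929, 0.0], [0.001, 0.0, -1.0]]
ft_force: [0.1, 0.4, 0.4]
grip_width: 0.0
grip_force: 0.0
```

Request:
apply_moves([
  [[0, 0, 0, 0, 0, -0.01, 0], [0, 0, 0, 0, 0, -0.015, 0], [0, 0, 0, 0, 0, -0.018, 0], [0, 0, 0, 0, 0, -0.02, 0], [0, 0, 0, 0, 0, -0.021, 0], [0, 0, 0, 0, 0, -0.022, 0], [0, 0, 0, 0, 0, -0.022, 0], [0, 0, 0, 0, 0, -0.022, 0]],
])

```text
clock: 27.02
ee_pos: [0.5238, -0.252, 0.1287]
tool_rot: [[0.929, 0.369, 0.001], [0.369, -0.929, -0.0], [0.001, 0.001, -1.0]]
ft_force: [-2.3, 1.9, 8.1]
grip_width: -0.0
grip_force: 4.4
```

Request:
apply_moves([
  [[0, 0, 0, 0, 0, -0.001, 0], [0, 0, 0, 0, 0, -0.002, 0], [0, 0, 0, 0, 0, -0.002, 0], [0, 0, 0, 0, 0, -0.002, 0]],
])

```text
clock: 27.52
ee_pos: [0.5239, -0.252, 0.1284]
tool_rot: [[0.929, 0.369, 0.001], [0.369, -0.929, -0.001], [0.001, 0.001, -1.0]]
ft_force: [-9.3, 3.9, 23.3]
grip_width: 0.0001
grip_force: 11.6
```

The tool moved only 0.3 mm further while the force rose to 23 N, so the button is on its stop, fully down. Now releasing and moving clear.

Request:
apply_moves([
  [[0, 0, 0, 0, 0, 0.01, 0], [0, 0, 0, 0, 0, 0.05, 0], [0, 0, 0, 0, 0, 0.11, 0], [0, 0, 0, 0, 0, 0.15, 0], [0, 0, 0, 0, 0, 0.15, 0], [0, 0, 0, 0, 0, 0.15, 0], [0, 0, 0, 0, 0, 0.15, 0], [0, 0, 0, 0, 0, 0.15, 0]],
])

```text
clock: 28.52
ee_pos: [0.5232, -0.2518, 0.2746]
tool_rot: [[0.929, 0.369, -0.002], [0.369, -0.929, 0.001], [-0.001, -0.002, -1.0]]
ft_force: [-0.3, -0.3, 0.7]
grip_width: 0.0001
grip_force: 0.0
```

```bash
python3 - <<'E'
from h import *
s=manip.observe(); print(s['clock'],s['ee_pos'],s['ft_force'],np.abs(s['dq']).max())
cams.snapshot("scene")
for q in("square_bottle_cap","log_button_top","dim_knob_end","tray"):
    print(q,[(np.round(d['centre'],3).tolist(),round(d['confidence'],2)) for d in cams.spot_point(q,"scene")][:2])
print(manip.job_done())
E
```

```text
28.525 [ 0.52319038 -0.25176523  0.27460562] [-0.30741505 -0.30263086  0.69041324] 0.006047447039562174
square_bottle_cap [([0.591, 0.263, 0.098], 0.63)]
log_button_top [([0.521, -0.256, 0.061], 0.44)]
dim_knob_end [([0.515, -0.359, 0.057], 0.57), ([0.49, -0.02, 0.008], 0.41)]
tray [([0.517, -0.059, -0.002], 0.8)]
the job is handed in; nothing more can be done
None
```

The job is done and handed in at about 28.7 s: I pointed about 2.5 cm above the square bottle's cap, then the empty place, pressed the button fully down, let it back up and moved clear; a first pair of pointings came out about 3.2 cm high and was repeated before that press, after a light touch (about 2 N) on the button.

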